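# Clear and hold open the sprung service lid of a desk amplifier

## Robot

A 6-joint arm with a two-finger parallel gripper is mounted at the origin on the work surface. World frame = base frame: x ahead of the robot, y to its left, z up, the work surface at z = 0. Lengths are in m, angles in degrees, forces in N, time in s.
With the tool pointing down it reaches from about 0.4 to 0.825 m from the base axis. Payload 7 kg.
Tool frame: the origin (TCP) lies midway between the tips of the shut fingers; the grasp point (between the pads) lies 19 mm behind it; z points along the fingers, y is the direction in which the jaws open and shut (so a half turn about z gives the same grasp; the last joint's range is limited). The gripper opens to 88 mm and grips with 3 to 60 N. Pads are 19 mm wide; open, the fingers measure 130 mm over their backs; the gripper's body (78 mm by 193 mm) begins 47 mm behind the grasp point.
Start: joints at [85.835, 20.546, 0.682, 0, -70.136, -16.507], TCP at [0.238, 0.632, 0.227] pointing down, gripper open.
Joint ranges: [-176.03, 176.03], [-82.01, 121.73], [-58.28, 71.71], [-173.87, 95.51], [-174.79, -0.11], [-173.66, 173.66]. Speed limits (degrees/s): [136.94, 136.94, 172.46, 180, 180, 180].

## Interface

Orientations are given as [roll, pitch, yaw] about the fixed x, y, z axes, in that order (R = Rz(yaw) Ry(pitch) Rx(roll)).
In Python, from plant import get_state, capture, get_calibration, close_job, boxes_of, cut_out gives the robot as it stands.
- The arm moves only by the tool apply_moves, never from a script. Its argument "commands" is a list of rows, each an object with "grip": the closure, from 0 (fully open) to 1 (shut); "slide": the shift along the tool's x, y, z in m, a list of three; "roll": the turn about the tool's z in degrees. In form: [{"grip": grip, "slide": [x, y, z], "roll": roll}, ...]. A call has 1 to 5 rows; each row is the pose to reach, as a shift and turn from the pose commanded when the call began, along the tool's axes at that moment; what a row does not reach only later rows make up. A row lasts 1/8 s, in which the tool goes at most 62.5 mm and 10.7 degrees, less where a joint would pass 70% of its speed; a pose out of reach is approached as far as the arm can. A call with a gripper value outside its range is refused whole. The fingers move at their own pace and stop on an object; "grip_force" is the grip in N (left out, the last holds). Time passes only in rows, so rows that repeat a pose let the fingers close. It gives the time, the measured TCP pose, the force and the opening at its end, in the units of the state.
- get_state(): the state, without advancing time (a new reading comes with each control period).
- capture(name): name is "scene" or "top" or "wrist"; returns (picture, depth): 400x640x3 uint8, red, green, blue; 400x640 float32, m along the optical axis (not along the pixel's ray), 0 where there is no reading.
- get_calibration(name): a dict with "mtx" (3x3 intrinsics, pixels), "R" (3x3) and "t" (3): a world point X has camera coordinates R X + t. Camera axes: x right, y down, z forward; pixel columns grow to the right and rows downward; lengths in m; the calibration is good to about 2 mm. A picture is of the moment at which its call begins: read the wrist's pose just before it. get_calibration takes no time and is no camera call; for the wrist camera it gives the pose at the moment of the call.
- close_job(): hands the job in, once; it reports no verdict.
Trained networks look in the newest picture that a camera, given by its name, has taken for a name from the list of things; names that differ only in an ending like _2 or _b are one class to them, and where a whole thing is asked for, a point or a joint stands for the part that bears it (a point fixed in the world has none). Each returns a list of dicts, best first, with "score" (0 to 1); they miss things now and then, are a little off and sometimes report something else, mostly with a low value. They report only what shows in the picture. A call takes as long as a camera call. They do not tell look-alikes from the thing itself.
- boxes_of(name, camera): "position" ([x, y, z] in m, in the coordinates of the camera as it stood for that picture, good to about 4 mm: the middle of the surface that is visible of it).
- cut_out(name, camera): "mask" (400x640 bool, what is visible of it).
The state is a dict: "time_s": time; "joints": joint angles; "qd": joint speeds; "joint_torque": joint torques, N m; "tcp_pos": TCP position; "eef_rot": TCP orientation; "contact_force": force on the tool from outside, world axes, zero at the start; "moment": the same for the moment, N m; "gripper_width": finger opening in m.
Only numpy, scipy, OpenCV 4.12 (cv2) and the standard library are available. Lean on these libraries where they do the work, as an engineer would, in place of code of your own. Each camera call takes 0.05 s, during which the arm holds its last target.

## Task

A hand microphone has been left on the sprung lid of the amplifier: lay it flat in the low grey tray, the same side up, setting it down rather than dropping it. Then lift the lid, which has a bar handle, until it is parallel with the pointer clamped on the curved guide at its side, and finish with the fingers still holding it there, because the spring would pull it shut. Leave the pointer, mug, jar and tape roll alone.

Things in the scene. Friction and masses are not known exactly. Their poses are not given: they have to be found in the camera images.
- mic_mid (a point): Centre of the black hand microphone (no cord), a rounded block 78 x 52 x 30 mm (x long, y wide, z high), about 160 g, round dark grille on its upper face. It starts lying on the closed lid, behind the bar handle; its middle is 15 mm above what it lies on. Its z axis points up out of the grille face.
- tray: Low open grey plastic tray, fixed on the table to the left or right of the amplifier; 170 mm along its x, 140 mm along its y, 14 mm high, walls and floor about 4 to 5 mm thick. Origin at the centre of its underside on the table, z up.
- lid (a joint): Opening angle of the lid in rad: 0 closed, grows as its front (robot-side) edge rises, stop at 1.3. Grey steel plate 250 x 250 x 6 mm, about 0.4 kg, on top of the amplifier (dark steel case 260 deep x 250 wide x 85 mm high, fixed on the table), its top 91 mm above the table when closed. A spring hinge always pulls it shut: about 6 N up at the bar to start lifting, about 11 N at 0.7 rad, and it falls shut if let go.
- lid_hinge (a point): Middle of the lid's hinge axis, near the rear (far) edge of the amplifier, 88 mm above the table. Turns with the lid. Its x points from the bar side to the rear along the lid, its y along the hinge axis; the lid opens by positive turning about that y.
- lid_bar (a point): Middle of the bar handle on the lid: a round steel bar 10 mm thick, 100 mm long, parallel to the hinge, on a post at each end, near the lid's front edge. Its centre is 42 mm above the lid's upper face; seen from the hinge axis it lies 222 mm to the front and 45 mm up (lid frame). Axes as the lid: x along the lid to the rear, z out of the lid.
- pointer (a joint): Angle of the pointer in rad, measured just as the lid's: when lid equals pointer the two are parallel. A thin aluminium arm 190 mm long turning on the same hinge axis, 16 mm outside the lid's left (+y) edge, its clamp stiff on a curved steel guide rod; set somewhere from 0.4 to 0.7, not to be moved.
- pointer_tip (a point): Front end of the pointer arm, at the centre of its clamp block (16 x 16 x 14 mm), 190 mm from the hinge axis; x points along the arm to the rear.
- mug: White ceramic mug, radius 40 mm, 95 mm high, with a handle; stands on the table on the side of the amplifier opposite the tray. Origin at the centre of its underside. Leave alone.
- jar: Closed glass jar, radius 32 mm, 80 mm high, on the table at the right rear. Origin at the centre of its underside. Leave alone.
- roll: Cardboard tape roll lying flat, radius 50 mm, 45 mm high, on the table at the left rear. Origin at the centre of its underside. Leave alone.
Mind the look-alikes: they are no part of the job. Of the things that look like the part that bears mic_mid, the middle-sized one is meant.

How it is judged (in metres and radians):
On the way, in this order (a step that is already met when the one before it is completed fails the run):
1. the microphone lies flat in the tray, let go (horizontal distance between mic_mid and tray below 0.06 m and z of mic_mid in the frame of tray below 0.027 m and angle between mic_mid's own z axis and vertical below 0.2 rad and contact force between the fingers and mic below 0.05 N and linear speed of mic below 0.03 m/s), for 0.2 s.
2. the lid is lifted off the case by the fingers (value of joint lid above 0.15 rad and contact force between the fingers and lid above 1 N), for 0.1 s.
At the end, for the whole second after the job is handed in: The lid is parallel with the pointer within 0.07 rad (4 degrees), still, and held up by the fingers alone; the microphone lies flat, same side up, on the tray's floor, untouched (horizontal distance between mic_mid and tray below 0.06 m and z of mic_mid in the frame of tray below 0.027 m and angle between mic_mid's own z axis and vertical below 0.2 rad and contact force between each of the fingers, lid and mic below 0.05 N and angle between the x axis of lid_bar and the x axis of pointer_tip, either way round below 0.07 rad and value of joint lid above 0.3 rad and velocity of joint lid between -0.05 and 0.05 rad/s and contact force between the fingers and lid above 1 N); the arm keeps its last pose, push and grip.
It fails at once if the pointer is moved (over 8 mm at its tip) (distance of pointer_tip from where it was at the start of the episode above 0.008 m).
It fails at once if the microphone is dropped or thrown (linear speed of mic above 0.8 m/s and contact force between the fingers and mic below 0.05 N).
It fails at once if a bystander is disturbed (moved over 30 mm) (distance of any of mug, jar, roll from where it was at the start of the episode above 0.03 m).
It also fails if it takes over 64 s, if anything falls off the work surface, if the arm or the gripper's body presses on something with over 40 N, if the wrist force passes 120 N, or if a joint passes its speed limit or range.

## Working session

There is one attempt and no reset: what is moved stays moved. The work goes in short steps, Python scripts to look and compute and a tool call to move; the robot and the scene stay as the last step left them, time stands still between calls to the robot, and variables do not carry over. Pictures are saved under pics/ and viewed, and the job is handed in when it is done.

Besides the shell and the picture viewer there is one more tool, called after ">>>" in YAML: its name, and indented under it one key for each argument. apply_moves: Moves the arm, as the interface text tells. Its arguments: {"type":"object","properties":{"commands":{"type":"array"},"grip_force":{"type":"number"}},"required":["commands"]}

```bash
ls; mkdir -p pics; cat > h.py <<'E'
import numpy as np,cv2
from plant import *
def snap(cam,fn):
    c=get_calibration(cam); p,d=capture(cam)
    cv2.imwrite('pics/'+fn,p[:,:,::-1]); np.savez('pics/'+fn[:-4]+'.npz',p=p,d=d,mtx=c['mtx'],R=c['R'],t=c['t'])
    return p,d,c
def world(c,pc): return np.array(c['R']).T@(np.array(pc)-np.array(c['t']))
def cloud(c,d):
    K=np.array(c['mtx']);v,u=np.mgrid[:d.shape[0],:d.shape[1]]
    P=np.stack([(u-K[0,2])/K[0,0]*d,(v-K[1,2])/K[1,1]*d,d],-1)
    return (P-np.array(c['t']))@np.array(c['R'])
def pix(c,X):
    q=np.array(c['R'])@np.array(X)+np.array(c['t']);q=np.array(c['mtx'])@q;return q[:2]/q[2]
E
python3 - <<'E'
from h import *
print(get_state())
for cam in ['scene','top']:
    p,d,c=snap(cam,cam+'1.png')
    for n in ['mic_mid','tray','lid_bar','pointer_tip','pointer','mug','jar','roll']:
        for b in boxes_of(n,cam)[:4]:
            w=world(c,b['position']); print(cam,n,round(b['score'],2),w.round(3),pix(c,w).round())
print(get_state()['time_s'])
E
```

```text
pics
{'time_s': 0.0, 'joints': array([ 8.58347204e+01,  2.05914381e+01,  6.34945094e-01, -2.04394600e-02,
       -7.01353090e+01, -1.65082719e+01]), 'qd': array([-0.01885905,  0.02115685, -0.03334596, -0.00142542, -0.0232216 ,
       -0.03475293]), 'joint_torque': array([ 9.36799697e-04, -5.82712841e+01,  2.93050790e+01,  6.99706122e+00,
        7.13090019e-03, -1.48838835e-04]), 'tcp_pos': array([0.23814037, 0.63108635, 0.22563054]), 'eef_rot': array([ 1.79906522e+02, -7.66606139e-03, -2.06805060e+01]), 'contact_force': array([-0.84732878,  0.17869737,  0.02512854]), 'moment': array([ 0.03022859,  0.014234  , -0.02725556]), 'gripper_width': 0.08775322136975895}
scene mic_mid 0.81 [ 0.632 -0.26   0.024] [259. 288.]
scene mic_mid 0.71 [ 0.626 -0.075  0.117] [305. 210.]
scene mic_mid 0.59 [ 0.827 -0.099  0.037] [376. 273.]
scene tray 0.71 [ 0.46  -0.368  0.003] [165. 296.]
scene lid_bar 0.82 [ 0.594 -0.074  0.088] [294. 216.]
scene pointer_tip 0.67 [0.619 0.092 0.144] [339. 170.]
scene pointer 0.7 [0.622 0.094 0.142] [340. 170.]
scene mug 0.89 [0.436 0.353 0.064] [330. 145.]
scene jar 0.97 [ 0.665 -0.433  0.057] [212. 338.]
scene roll 0.69 [0.703 0.344 0.03 ] [405. 177.]
top mic_mid 0.88 [ 0.815 -0.084  0.035] [343. 141.]
top mic_mid 0.84 [ 0.62  -0.055  0.12 ] [336. 197.]
top mic_mid 0.75 [ 0.627 -0.255  0.02 ] [396. 198.]
top tray 0.88 [ 0.46  -0.368  0.005] [432. 249.]
top tray 0.23 [0.61  0.096 0.151] [285. 200.]
top lid_bar 0.74 [ 0.583 -0.035  0.092] [329. 210.]
top lid_bar 0.64 [0.697 0.369 0.043] [203. 177.]
top pointer_tip 0.44 [ 0.584 -0.042  0.096] [331. 210.]
top pointer_tip 0.42 [0.611 0.097 0.149] [284. 200.]
top pointer 0.43 [0.609 0.095 0.153] [285. 200.]
top mug 0.92 [0.416 0.381 0.038] [197. 266.]
top jar 0.93 [ 0.645 -0.406  0.079] [448. 190.]
top roll 0.7 [0.697 0.369 0.045] [202. 177.]
0.9
```

View pics/scene1.png

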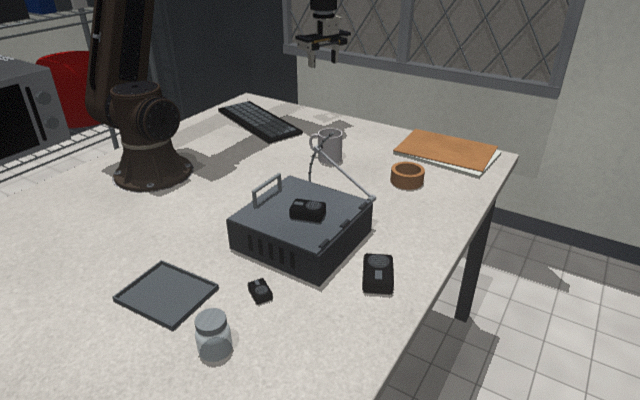

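View pics/top1.png

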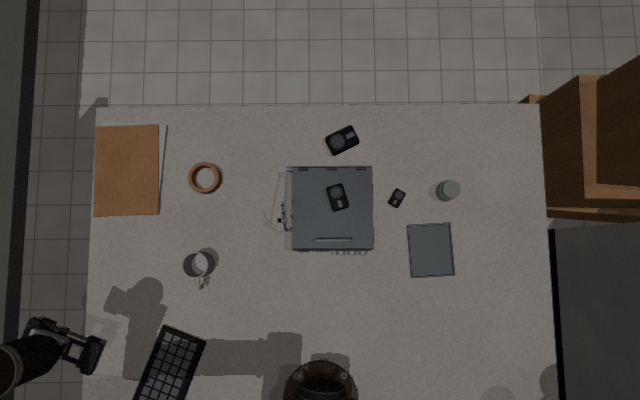

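```bash
python3 - <<'E'
import cv2
p=cv2.imread('pics/top1.png')[110:290,180:470];cv2.imwrite('pics/topc.png',cv2.resize(p,None,fx=2.7,fy=2.7,interpolation=3))
E
```

```text
(no output)
```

View pics/topc.png

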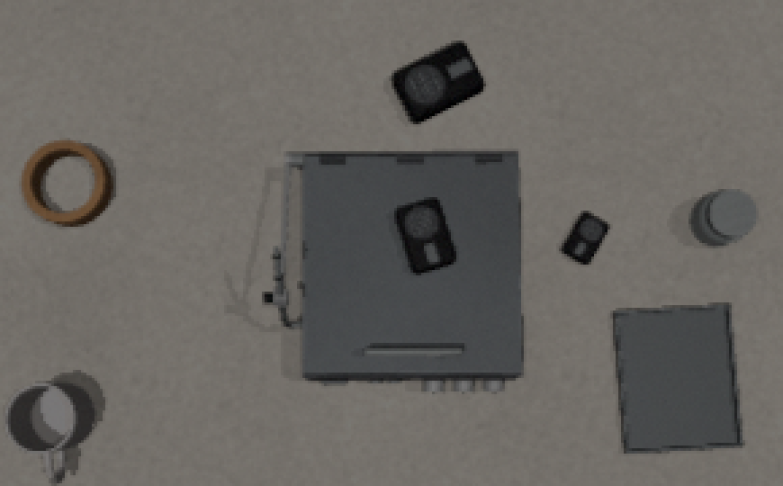

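Look-alikes for the microphone in the top view are the one on the lid (336,197), a large one behind the amplifier (343,141) and a small one to its right (396,198). The one on the lid is middle-sized and lies where the description says, behind the bar, so that is the one. The crop confirms it: grille up, and longer axis nearly along x. Next I'll get the precise geometry.

```bash
python3 - <<'E'
from h import *
def L(n):
    z=np.load('pics/%s.npz'%n);return z['p'],z['d'],{k:z[k] for k in('mtx','R','t')}
for n in ['top1','scene1']:
    p,d,c=L(n);W=cloud(c,d);ok=d>0
    def sel(x0,x1,y0,y1,z0,z1):
        m=ok&(W[...,0]>x0)&(W[...,0]<x1)&(W[...,1]>y0)&(W[...,1]<y1)&(W[...,2]>z0)&(W[...,2]<z1);return W[m]
    def rect(A,s):
        if len(A)<5: print(n,s,len(A));return
        r=cv2.minAreaRect((A[:,:2]*1000).astype(np.float32));print(n,s,len(A),np.round(r[0],1),np.round(r[1],1),round(r[2],1),'z',np.percentile(A[:,2],[5,50,95]).round(4))
    rect(sel(.5,.75,-.2,.08,.11,.13),'mic')
    rect(sel(.5,.75,-.2,.08,.08,.1),'lidtop')
    rect(sel(.45,.56,-.2,.06,.115,.16),'bar')
    rect(sel(.35,.57,-.48,-.26,.008,.03),'traywall')
    A=sel(.5,.85,.07,.14,.1,.35);rect(A,'pointer')
    print(A[np.argsort(A[:,0])][::max(1,len(A)//25)].round(3).tolist())
E
```

```text
top1 mic 435 [622.6 -58.9] [78.3 52. ] 17.4 z [0.1159 0.1213 0.1261]
top1 lidtop 5305 [611.9 -44.6] [249.6 222.4] 89.5 z [0.0865 0.0913 0.096 ]
top1 bar 119 [492.5 -42.3] [106.4   9.1] 89.7 z [0.1321 0.1366 0.1411]
top1 traywall 608 [ 462.2 -371. ] [215.7 208.6] 4.9 z [0.0082 0.0106 0.0182]
top1 pointer 198 [619.   97.5] [ 26.1 192.3] 86.1 z [0.1048 0.1677 0.2318]
[[0.523, 0.099, 0.111], [0.53, 0.099, 0.146], [0.538, 0.094, 0.168], [0.54, 0.101, 0.181], [0.545, 0.094, 0.195], [0.545, 0.115, 0.19], [0.548, 0.103, 0.19], [0.551, 0.095, 0.192], [0.551, 0.115, 0.189], [0.554, 0.09, 0.186], [0.557, 0.092, 0.189], [0.561, 0.099, 0.208], [0.569, 0.098, 0.216], [0.574, 0.098, 0.219], [0.582, 0.097, 0.165], [0.585, 0.1, 0.229], [0.588, 0.097, 0.164], [0.592, 0.097, 0.233], [0.598, 0.099, 0.238], [0.606, 0.098, 0.153], [0.619, 0.099, 0.146], [0.628, 0.099, 0.142], [0.639, 0.094, 0.129], [0.648, 0.094, 0.13], [0.658, 0.098, 0.121], [0.671, 0.098, 0.117], [0.682, 0.096, 0.109], [0.695, 0.099, 0.106], [0.714, 0.078, 0.101]]
scene1 mic 483 [623.6 -59.3] [76.2 57.7] 15.5 z [0.1123 0.1199 0.1226]
sc
[... 212 characters left out ...]
.012  0.0146]
scene1 pointer 341 [609.5 102.3] [174.4  29.4] 1.7 z [0.1056 0.1547 0.2233]
[[0.522, 0.096, 0.108], [0.528, 0.097, 0.112], [0.532, 0.092, 0.133], [0.536, 0.096, 0.159], [0.542, 0.096, 0.166], [0.547, 0.099, 0.189], [0.551, 0.097, 0.191], [0.555, 0.09, 0.178], [0.557, 0.092, 0.18], [0.56, 0.096, 0.174], [0.565, 0.094, 0.201], [0.57, 0.095, 0.213], [0.576, 0.095, 0.17], [0.58, 0.093, 0.224], [0.587, 0.102, 0.161], [0.591, 0.094, 0.232], [0.597, 0.094, 0.236], [0.606, 0.095, 0.152], [0.615, 0.1, 0.147], [0.625, 0.098, 0.139], [0.636, 0.095, 0.132], [0.643, 0.098, 0.127], [0.655, 0.094, 0.121], [0.663, 0.094, 0.114], [0.673, 0.098, 0.11], [0.684, 0.094, 0.109], [0.693, 0.099, 0.1]]
```

```bash
cat >> h.py <<'E'
def go(x,y,z,yaw):
    s=get_state();p=s['tcp_pos'];a=np.radians(s['eef_rot'][2])
    dx,dy=x-p[0],y-p[1]
    r=(s['eef_rot'][2]-yaw+180)%360-180
    print('t',round(s['time_s'],2),'slide',[round(dx*np.cos(a)+dy*np.sin(a),4),round(dx*np.sin(a)-dy*np.cos(a),4),round(p[2]-z,4)],'roll',round(r,1),'pos',p.round(4),'rot',s['eef_rot'].round(1),'f',s['contact_force'].round(1),'w',round(s['gripper_width'],4),'q',s['joints'].round(0))
E
python3 - <<'E'
from h import *
go(.43,.29,.33,17.4)
# pointer fit
for n in ['top1','scene1']:
    z=np.load('pics/%s.npz'%n);c={k:z[k] for k in('mtx','R','t')};W=cloud(c,z['d']);
    m=(z['d']>0)&(W[...,0]>.57)&(W[...,0]<.69)&(abs(W[...,1]-.097)<.012)&(W[...,2]>.1)
    A=W[m];A=A[A[:,2]<.088+(.714-A[:,0])*.75+.005]
    l=cv2.fitLine(A[:,[0,2]].astype(np.float32),cv2.DIST_HUBER,0,.01,.01).ravel();print(n,len(A),l,np.arctan(-l[1]/l[0]), 'z at hinge',l[3]+l[1]/l[0]*(.714-l[2]))
E
```

```text
t 0.9 slide [np.float64(0.2999), np.float64(0.2518), np.float64(-0.1034)] roll -38.1 pos [0.2383 0.6315 0.2266] rot [180.    0.  -20.7] f [-1.   0.1 -0.4] w 0.0879 q [ 86.  21.   1.  -0. -70. -17.]
top1 74 [ 0.86510354 -0.5015933   0.6203527   0.14522997] 0.5254395 z at hinge 0.090932585
scene1 161 [ 0.86616325 -0.4997612   0.6116505   0.14734003] 0.52332306 z at hinge 0.08828616
```

>>> apply_moves:
  commands:
    - {"grip": 0,"slide": [0,0,-0.06],"roll": 0}
    - {"grip": 0,"slide": [0.04,0.035,-0.105],"roll": -10}
    - {"grip": 0,"slide": [0.085,0.07,-0.105],"roll": -20}
    - {"grip": 0,"slide": [0.13,0.11,-0.105],"roll": -30}
    - {"grip": 0,"slide": [0.175,0.147,-0.105],"roll": -38}

```text
time_s: 1.52
tcp_pos: [0.3507, 0.4304, 0.332]
eef_rot: [-180.0, -0.0, 17.6]
contact_force: [-0.0, -0.3, 0.3]
gripper_width: 0.0879
```

```bash
python3 -c "
from h import *
go(.56,.0,.33,17.4)"
```

```text
t 1.52 slide [np.float64(0.069), np.float64(0.4736), np.float64(0.002)] roll 0.2 pos [0.3507 0.4304 0.332 ] rot [-180.    -0.    17.6] f [-0.  -0.3  0.3] w 0.0879 q [ 71.   6.  -5.   0. -79.  37.]
```

>>> apply_moves:
  commands:
    - {"grip": 0,"slide": [0.009,0.06,0],"roll": 0}
    - {"grip": 0,"slide": [0.018,0.12,0],"roll": 0}
    - {"grip": 0,"slide": [0.027,0.18,0],"roll": 0}
    - {"grip": 0,"slide": [0.036,0.24,0],"roll": 0}
    - {"grip": 0,"slide": [0.045,0.3,0],"roll": 0}

```text
time_s: 2.15
tcp_pos: [0.4829, 0.1574, 0.3321]
eef_rot: [-180.0, -0.1, 17.4]
contact_force: [1.3, 0.9, -0.7]
gripper_width: 0.0875
```

```bash
python3 -c "
from h import *
go(.6227,-.059,.25,17.4)"
```

```text
t 2.15 slide [np.float64(0.0689), np.float64(0.2482), np.float64(0.0821)] roll -0.0 pos [0.4829 0.1574 0.3321] rot [-1.80e+02 -1.00e-01  1.74e+01] f [ 1.3  0.9 -0.7] w 0.0875 q [ 40.   1. -10.   0. -79.  67.]
```

>>> apply_moves:
  commands:
    - {"grip": 0,"slide": [0.016,0.06,0],"roll": 0}
    - {"grip": 0,"slide": [0.033,0.12,0],"roll": 0}
    - {"grip": 0,"slide": [0.05,0.18,0],"roll": 0}
    - {"grip": 0,"slide": [0.069,0.24,0.03],"roll": 0}
    - {"grip": 0,"slide": [0.069,0.248,0.082],"roll": 0}

```text
time_s: 2.78
tcp_pos: [0.6249, -0.0599, 0.25]
eef_rot: [179.9, -0.2, 17.2]
contact_force: [1.3, 0.7, -1.6]
gripper_width: 0.0879
```

>>> apply_moves:
  commands:
    - {"grip": 0,"slide": [0,0,0],"roll": 0}
    - {"grip": 0,"slide": [0,0,0],"roll": 0}

```text
time_s: 3.02
tcp_pos: [0.6229, -0.0568, 0.2514]
eef_rot: [179.9, -0.1, 17.4]
contact_force: [-0.1, 0.0, 0.7]
gripper_width: 0.0876
```

```bash
python3 - <<'E'
from h import *
p,d,c=snap('wrist','wrist1.png')
W=cloud(c,d);m=(d>0)&(W[...,2]>.108)&(W[...,2]<.13)&(abs(W[...,0]-.62)<.07)&(abs(W[...,1]+.06)<.07)
A=W[m];r=cv2.minAreaRect((A[:,:2]*1000).astype(np.float32));print(len(A),r,np.median(A[:,2]))
go(.6227,-.059,.25,17.4)
E
```

```text
4862 ((623.0186767578125, -58.948448181152344), (77.89653778076172, 51.95917510986328), 16.207015991210938) 0.12185340771736317
t 3.08 slide [np.float64(-0.0013), np.float64(0.0024), np.float64(0.0023)] roll -0.0 pos [ 0.6232 -0.0564  0.2523] rot [179.9  -0.2  17.4] f [-0.3  0.3  0.7] w 0.0879 q [ 13.  15.  -4.   0. -71.  95.]
```

View pics/wrist1.png

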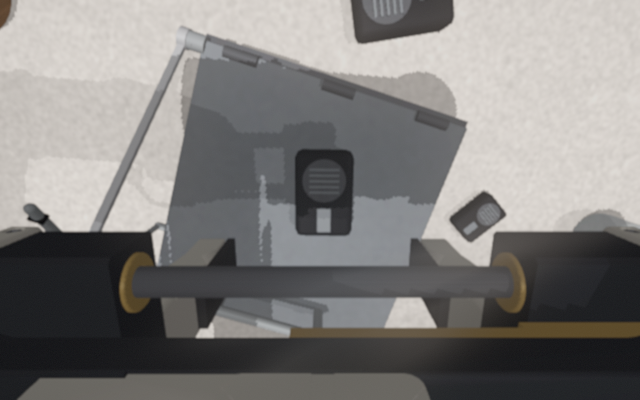

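The wrist view shows the microphone at (324,192), square to the jaws, with the lid and bar clear. Descending.

>>> apply_moves:
  commands:
    - {"grip": 0,"slide": [0,0.002,0.055],"roll": 1}
    - {"grip": 0,"slide": [0,0.002,0.1],"roll": 1}
    - {"grip": 0,"slide": [0,0.002,0.13],"roll": 1}
    - {"grip": 0,"slide": [0,0.002,0.145],"roll": 1}
    - {"grip": 0,"slide": [0,0.002,0.152],"roll": 1}

```text
time_s: 3.7
tcp_pos: [0.6238, -0.0582, 0.0988]
eef_rot: [180.0, -0.1, 16.4]
contact_force: [0.0, 0.8, 0.2]
gripper_width: 0.0876
```

>>> apply_moves:
  commands:
    - {"grip": 0,"slide": [0,0,0],"roll": 0}
    - {"grip": 0,"slide": [0,0,0],"roll": 0}

```text
time_s: 3.95
tcp_pos: [0.6236, -0.0587, 0.099]
eef_rot: [180.0, -0.1, 16.3]
contact_force: [0.3, -0.8, -0.1]
gripper_width: 0.0875
```

```bash
python3 -c "
from h import *
go(.623,-.059,.097,16.4)"
```

```text
t 3.95 slide [np.float64(-0.0007), np.float64(0.0001), np.float64(0.002)] roll -0.1 pos [ 0.6236 -0.0587  0.099 ] rot [ 1.80e+02 -1.00e-01  1.63e+01] f [ 0.3 -0.8 -0.1] w 0.0875 q [ 12.  22. -15.   0. -53.  94.]
```

>>> apply_moves:
  commands:
    - {"grip": 0.2,"slide": [0,0,0.002],"roll": 0}
    - {"grip": 0.6,"slide": [0,0,0.002],"roll": 0}
    - {"grip": 0.6,"slide": [0,0,0.002],"roll": 0}
    - {"grip": 0.6,"slide": [0,0,0.002],"roll": 0}
    - {"grip": 0.6,"slide": [0,0,0.002],"roll": 0}
  grip_force: 20

```text
time_s: 4.58
tcp_pos: [0.6228, -0.0589, 0.0956]
eef_rot: [180.0, 0.0, 16.3]
contact_force: [-0.0, 0.1, 0.6]
gripper_width: 0.0518
```

>>> apply_moves:
  commands:
    - {"grip": 0.7,"slide": [0,0,-0.01],"roll": 0}
    - {"grip": 0.7,"slide": [0,0,-0.035],"roll": 0}
    - {"grip": 0.7,"slide": [0,0,-0.07],"roll": 0}
    - {"grip": 0.7,"slide": [0,0,-0.11],"roll": 0}
    - {"grip": 0.7,"slide": [0,0,-0.13],"roll": 0}

```text
time_s: 5.2
tcp_pos: [0.6236, -0.0589, 0.2288]
eef_rot: [180.0, -0.2, 16.3]
contact_force: [0.9, -0.9, -1.7]
gripper_width: 0.0518
```

```bash
python3 -c "
from h import *
go(.459,-.366,.226,-87.1)"
```

```text
t 5.2 slide [np.float64(-0.2443), np.float64(0.2484), np.float64(0.0028)] roll 103.4 pos [ 0.6236 -0.0589  0.2288] rot [180.   -0.2  16.3] f [ 0.9 -0.9 -1.7] w 0.0518 q [ 12.  16.  -6.   0. -68.  94.]
```

>>> apply_moves:
  commands:
    - {"grip": 0.7,"slide": [-0.02,0.02,0],"roll": 8}
    - {"grip": 0.7,"slide": [-0.045,0.045,0],"roll": 18}
    - {"grip": 0.7,"slide": [-0.07,0.07,0],"roll": 28}
    - {"grip": 0.7,"slide": [-0.095,0.097,0],"roll": 38}
    - {"grip": 0.7,"slide": [-0.12,0.122,0],"roll": 48}

```text
time_s: 5.82
tcp_pos: [0.5412, -0.2106, 0.2262]
eef_rot: [-180.0, -0.0, -32.0]
contact_force: [-0.3, -0.2, -1.8]
gripper_width: 0.0517
```

```bash
python3 -c "
from h import *
go(.459,-.366,.226,-87.1)"
```

```text
t 5.83 slide [np.float64(0.0126), np.float64(0.1753), np.float64(0.0002)] roll 55.1 pos [ 0.5412 -0.2106  0.2262] rot [-180.   -0.  -32.] f [-0.3 -0.2 -1.8] w 0.0517 q [ -2.  12. -12.  -0. -67.  60.]
```

>>> apply_moves:
  commands:
    - {"grip": 0.7,"slide": [0.003,0.035,0],"roll": 10}
    - {"grip": 0.7,"slide": [0.006,0.075,0],"roll": 20}
    - {"grip": 0.7,"slide": [0.009,0.115,0],"roll": 30}
    - {"grip": 0.7,"slide": [0.011,0.15,0],"roll": 40}
    - {"grip": 0.7,"slide": [0.0125,0.175,0],"roll": 50}

```text
time_s: 6.45
tcp_pos: [0.4596, -0.3664, 0.2261]
eef_rot: [-180.0, -0.0, -82.1]
contact_force: [0.1, 0.1, -1.7]
gripper_width: 0.0522
```

>>> apply_moves:
  commands:
    - {"grip": 0.7,"slide": [0,0,0],"roll": 5}
    - {"grip": 0.7,"slide": [0,0,0],"roll": 5}

```text
time_s: 6.7
tcp_pos: [0.4603, -0.3654, 0.2259]
eef_rot: [-180.0, 0.0, -86.7]
contact_force: [-0.6, -0.0, -1.7]
gripper_width: 0.0517
```

```bash
python3 - <<'E'
from h import *
snap('wrist','wrist2.png');p,d,c=snap('scene','scene2.png')
W=cloud(c,d)
go(.459,-.366,.011,-87.1)
E
```

```text
t 6.8 slide [np.float64(0.0008), np.float64(0.0018), np.float64(0.2149)] roll 0.6 pos [ 0.4607 -0.365   0.2259] rot [-180.    -0.   -86.5] f [ 0.3  0.3 -1.2] w 0.0517 q [-19.  12. -11.  -0. -67.  23.]
```

View pics/wrist2.png

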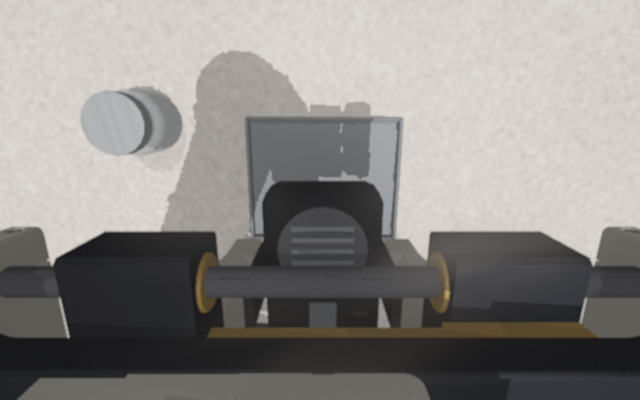

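View pics/scene2.png

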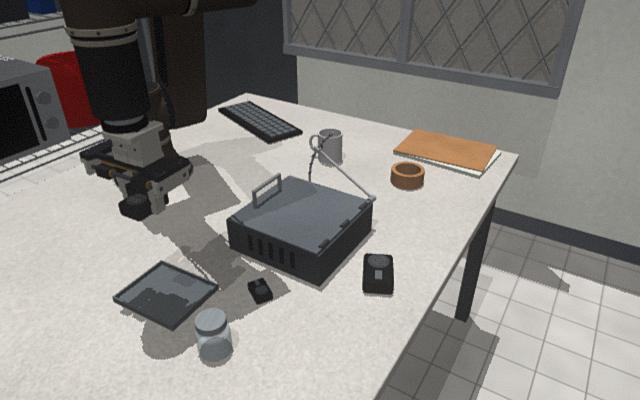

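Mic is held level above the tray, which shows at (325,175) in the wrist view and (165,295) in the scene view. Lowering.

>>> apply_moves:
  commands:
    - {"grip": 0.7,"slide": [0,0.001,0.055],"roll": 0}
    - {"grip": 0.7,"slide": [0,0.001,0.11],"roll": 0}
    - {"grip": 0.7,"slide": [0,0.001,0.16],"roll": 0}
    - {"grip": 0.7,"slide": [0,0.001,0.19],"roll": 0}
    - {"grip": 0.7,"slide": [0,0.001,0.204],"roll": 0}

```text
time_s: 7.42
tcp_pos: [0.4591, -0.3646, 0.0199]
eef_rot: [179.9, 0.1, -86.6]
contact_force: [0.5, 0.9, -1.4]
gripper_width: 0.0518
```

>>> apply_moves:
  commands:
    - {"grip": 0.7,"slide": [0,0,0.003],"roll": 0}
    - {"grip": 0.7,"slide": [0,0,0.006],"roll": 0}
    - {"grip": 0.7,"slide": [0,0,0.009],"roll": 0}
    - {"grip": 0.7,"slide": [0,0,0.009],"roll": 0}

```text
time_s: 7.92
tcp_pos: [0.4599, -0.3654, 0.0131]
eef_rot: [-179.9, -0.0, -86.7]
contact_force: [0.2, 0.1, -2.2]
gripper_width: 0.052
```

>>> apply_moves:
  commands:
    - {"grip": 0.7,"slide": [0,0,0.001],"roll": 0}
    - {"grip": 0.7,"slide": [0,0,0.002],"roll": 0}
    - {"grip": 0.7,"slide": [0,0,0.002],"roll": 0}

```text
time_s: 8.3
tcp_pos: [0.4596, -0.3653, 0.0105]
eef_rot: [180.0, 0.0, -86.7]
contact_force: [-0.2, 0.2, -1.3]
gripper_width: 0.0516
```

>>> apply_moves:
  commands:
    - {"grip": 0.7,"slide": [0,0,0.001],"roll": 0}
    - {"grip": 0.7,"slide": [0,0,0.0015],"roll": 0}
    - {"grip": 0.7,"slide": [0,0,0.0015],"roll": 0}

```text
time_s: 8.68
tcp_pos: [0.4596, -0.3653, 0.009]
eef_rot: [180.0, 0.0, -86.7]
contact_force: [0.4, -0.0, -1.3]
gripper_width: 0.052
```

>>> apply_moves:
  commands:
    - {"grip": 0.7,"slide": [0,0,0.001],"roll": 0}
    - {"grip": 0.7,"slide": [0,0,0.0015],"roll": 0}
    - {"grip": 0.7,"slide": [0,0,0.0015],"roll": 0}

```text
time_s: 9.05
tcp_pos: [0.4597, -0.3653, 0.0087]
eef_rot: [-180.0, -0.0, -86.7]
contact_force: [-3.0, 2.8, 9.9]
gripper_width: 0.0517
```

Contact with the floor (about 11 N up). Easing off slightly and opening.

>>> apply_moves:
  commands:
    - {"grip": 0.7,"slide": [0,0,-0.001],"roll": 0}
    - {"grip": 0.35,"slide": [0,0,-0.001],"roll": 0}
    - {"grip": 0.2,"slide": [0,0,-0.001],"roll": 0}
    - {"grip": 0.1,"slide": [0,0,-0.001],"roll": 0}
    - {"grip": 0.0,"slide": [0,0,-0.001],"roll": 0}

```text
time_s: 9.68
tcp_pos: [0.4597, -0.3653, 0.0085]
eef_rot: [180.0, 0.0, -86.7]
contact_force: [-0.1, 0.4, 0.4]
gripper_width: 0.081
```

>>> apply_moves:
  commands:
    - {"grip": 0,"slide": [0,0,0],"roll": 0}
    - {"grip": 0,"slide": [0,0,-0.02],"roll": 0}
    - {"grip": 0,"slide": [0,0,-0.07],"roll": 0}
    - {"grip": 0,"slide": [0,0,-0.13],"roll": 0}
    - {"grip": 0,"slide": [0,0,-0.19],"roll": 0}

```text
time_s: 10.3
tcp_pos: [0.4593, -0.3651, 0.2004]
eef_rot: [180.0, 0.0, -86.7]
contact_force: [2.0, -0.8, -0.0]
gripper_width: 0.0876
```

```bash
python3 - <<'E'
from h import *
p,d,c=snap('scene','scene3.png')
W=cloud(c,d)
m=(d>0)&(abs(W[...,0]-.46)<.06)&(abs(W[...,1]+.366)<.06)&(W[...,2]>.022)&(W[...,2]<.06)
A=W[m];r=cv2.minAreaRect((A[:,:2]*1000).astype(np.float32));print(len(A),r,np.percentile(A[:,2],[5,50,95]))
snap('wrist','wrist3.png')
go(.4923,-.044,.24,-90)
E
```

```text
724 ((460.85992431640625, -366.6844787597656), (53.411380767822266, 79.15949249267578), 3.6714422702789307) [0.02509906 0.03286432 0.03581154]
t 10.4 slide [np.float64(-0.321), np.float64(-0.0485), np.float64(-0.0335)] roll 3.4 pos [ 0.4629 -0.3673  0.2065] rot [-179.4   -0.4  -86.6] f [-0.1 -0.5  1. ] w 0.0874 q [-19.  13. -13.   0. -64.  23.]
```

View pics/wrist3.png

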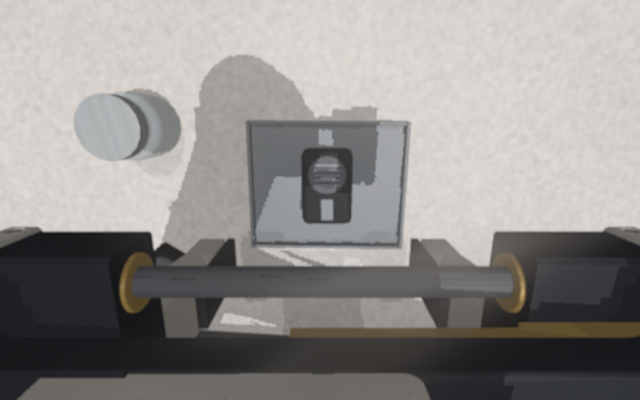

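The microphone lies centred in the tray, grille up, at (327,185), with its top at 0.033 to 0.036 m as expected. Moving to the bar.

>>> apply_moves:
  commands:
    - {"grip": 0,"slide": [-0.055,-0.008,-0.04],"roll": 3.3}
    - {"grip": 0,"slide": [-0.115,-0.018,-0.04],"roll": 3.3}
    - {"grip": 0,"slide": [-0.175,-0.028,-0.04],"roll": 3.3}
    - {"grip": 0,"slide": [-0.235,-0.038,-0.04],"roll": 3.3}
    - {"grip": 0,"slide": [-0.295,-0.048,-0.04],"roll": 3.3}

```text
time_s: 11.02
tcp_pos: [0.4903, -0.066, 0.2389]
eef_rot: [-179.9, 0.0, -90.0]
contact_force: [0.9, -0.2, 0.1]
gripper_width: 0.0881
```

>>> apply_moves:
  commands:
    - {"grip": 0,"slide": [-0.023,-0.004,0],"roll": 0}
    - {"grip": 0,"slide": [-0.023,-0.004,0],"roll": 0}
    - {"grip": 0,"slide": [-0.023,-0.004,0],"roll": 0}

```text
time_s: 11.4
tcp_pos: [0.4943, -0.0453, 0.2385]
eef_rot: [180.0, -0.0, -90.0]
contact_force: [-0.1, 0.2, 0.9]
gripper_width: 0.0878
```

```bash
python3 - <<'E'
from h import *
go(.4923,-.044,.114,-90)
p,d,c=snap('top','top4.png')
W=cloud(c,d)
snap('wrist','wrist4.png')
E
```

```text
t 11.4 slide [np.float64(-0.0013), np.float64(0.002), np.float64(0.1245)] roll 0.0 pos [ 0.4943 -0.0453  0.2385] rot [180.  -0. -90.] f [-0.1  0.2  0.9] w 0.0878 q [ 18.   3. -20.  -0. -67. -17.]
```

View pics/wrist4.png

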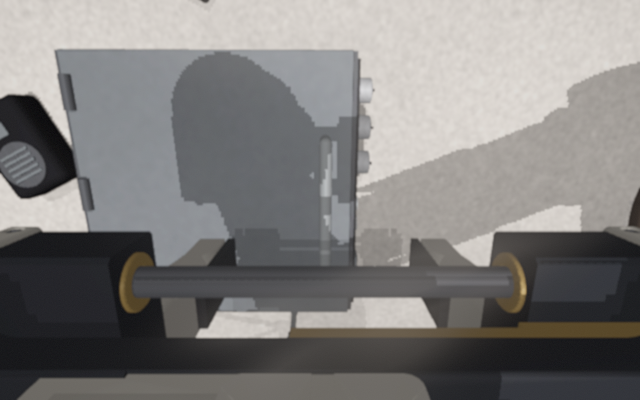

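View pics/top4.png

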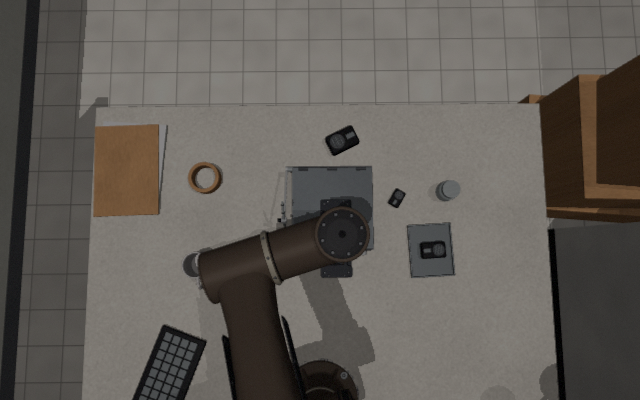

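The bar is between the jaws (column about 326, parallel to the pads). Descending onto it.

>>> apply_moves:
  commands:
    - {"grip": 0,"slide": [-0.001,0.002,0.05],"roll": 0}
    - {"grip": 0,"slide": [-0.001,0.002,0.09],"roll": 0}
    - {"grip": 0,"slide": [-0.001,0.002,0.115],"roll": 0}
    - {"grip": 0,"slide": [-0.001,0.002,0.124],"roll": 0}
    - {"grip": 0,"slide": [-0.001,0.002,0.124],"roll": 0}

```text
time_s: 12.12
tcp_pos: [0.4925, -0.0446, 0.1146]
eef_rot: [180.0, -0.0, -90.0]
contact_force: [-0.3, -0.2, 0.4]
gripper_width: 0.0876
```

>>> apply_moves:
  commands:
    - {"grip": 0.5,"slide": [0,0,0],"roll": 0}
    - {"grip": 0.8,"slide": [0,0,0],"roll": 0}
    - {"grip": 1,"slide": [0,0,0],"roll": 0}
    - {"grip": 1,"slide": [0,0,0],"roll": 0}
    - {"grip": 1,"slide": [0,0,0],"roll": 0}
  grip_force: 40

```text
time_s: 12.75
tcp_pos: [0.4925, -0.0439, 0.1146]
eef_rot: [-180.0, 0.0, -90.0]
contact_force: [1.3, -0.7, -0.3]
gripper_width: 0.0432
```

>>> apply_moves:
  commands:
    - {"grip": 1,"slide": [0,0,0],"roll": 0}
    - {"grip": 1,"slide": [0,0,0],"roll": 0}
    - {"grip": 1,"slide": [0,0,0],"roll": 0}

```text
time_s: 13.12
tcp_pos: [0.4924, -0.044, 0.1145]
eef_rot: [180.0, -0.0, -90.0]
contact_force: [-0.7, -0.1, 0.2]
gripper_width: 0.0132
```

>>> apply_moves:
  commands:
    - {"grip": 1,"slide": [0,0,0],"roll": 0}
    - {"grip": 1,"slide": [0,0,0],"roll": 0}

```text
time_s: 13.38
tcp_pos: [0.4921, -0.044, 0.1145]
eef_rot: [180.0, -0.0, -90.0]
contact_force: [-1.5, 1.2, 1.6]
gripper_width: 0.009
```

```bash
python3 - <<'E'
import numpy as np
r=np.hypot(.222,.045);a0=np.arctan2(.045,.222)
for l in [.06,.12,.2,.28,.36,.44,.5,.524,.54]:
    print(l,'dx',round(r*np.cos(a0)-r*np.cos(a0+l),4),'dz',round(r*np.sin(a0+l)-r*np.sin(a0),4))
E
```

```text
0.06 dx 0.0031 dz 0.0132
0.12 dx 0.007 dz 0.0263
0.2 dx 0.0134 dz 0.0432
0.28 dx 0.0211 dz 0.0596
0.36 dx 0.0301 dz 0.0753
0.44 dx 0.0403 dz 0.0903
0.5 dx 0.0488 dz 0.1009
0.524 dx 0.0523 dz 0.105
0.54 dx 0.0547 dz 0.1077
```

>>> apply_moves:
  commands:
    - {"grip": 1,"slide": [0,-0.003,-0.013],"roll": 0}
    - {"grip": 1,"slide": [0,-0.007,-0.026],"roll": 0}
    - {"grip": 1,"slide": [0,-0.013,-0.043],"roll": 0}
    - {"grip": 1,"slide": [0,-0.021,-0.06],"roll": 0}
    - {"grip": 1,"slide": [0,-0.021,-0.06],"roll": 0}

```text
time_s: 14.0
tcp_pos: [0.5131, -0.0441, 0.1752]
eef_rot: [180.0, 0.0, -90.0]
contact_force: [-1.7, 0.1, -7.6]
gripper_width: 0.0088
```

>>> apply_moves:
  commands:
    - {"grip": 1,"slide": [0,-0.009,-0.016],"roll": 0}
    - {"grip": 1,"slide": [0,-0.019,-0.031],"roll": 0}
    - {"grip": 1,"slide": [0,-0.027,-0.041],"roll": 0}
    - {"grip": 1,"slide": [0,-0.031,-0.045],"roll": 0}
    - {"grip": 1,"slide": [0,-0.031,-0.045],"roll": 0}

```text
time_s: 14.62
tcp_pos: [0.5415, -0.0442, 0.2186]
eef_rot: [179.7, -0.0, -90.0]
contact_force: [-10.1, 1.9, -2.0]
gripper_width: 0.0084
```

```bash
python3 - <<'E'
from h import *
go(.544,-.044,.219,-90)
p,d,c=snap('scene','scene5.png')
W=cloud(c,d)
H=np.array([.714,.088])
m=(d>0)&(W[...,1]>-.168)&(W[...,1]<.078)&(W[...,0]>.5)&(W[...,0]<.70)&(W[...,2]>.097)
A=W[m];a=np.arctan2(A[:,2]-.088,.714-A[:,0]);q=A[(a<.7)&(a>.3)]
l=cv2.fitLine(q[:,[0,2]].astype(np.float32),cv2.DIST_HUBER,0,.003,.01).ravel();print('lid',len(q),l,np.arctan(-l[1]/l[0]))
m=(d>0)&(W[...,0]>.57)&(W[...,0]<.69)&(abs(W[...,1]-.097)<.012)&(W[...,2]>.1)
A=W[m];A=A[A[:,2]<.088+(.714-A[:,0])*.75+.005]
l=cv2.fitLine(A[:,[0,2]].astype(np.float32),cv2.DIST_HUBER,0,.003,.01).ravel();print('ptr',len(A),np.arctan(-l[1]/l[0]))
snap('wrist','wrist5.png')
go(.544,-.044,.219,-90)
E
```

```text
t 14.62 slide [np.float64(-0.0002), np.float64(-0.0025), np.float64(-0.0004)] roll -0.0 pos [ 0.5415 -0.0442  0.2186] rot [179.7  -0.  -90. ] f [-10.1   1.9  -2. ] w 0.0084 q [ 16.   9. -16.  -0. -65. -16.]
lid 6926 [ 0.8745635  -0.48491096  0.5914244   0.1579967 ] 0.50626135
ptr 162 0.5204126
t 14.72 slide [np.float64(-0.0002), np.float64(-0.0027), np.float64(-0.0006)] roll -0.0 pos [ 0.5413 -0.0442  0.2184] rot [179.7  -0.  -90. ] f [-10.1   1.2  -2.7] w 0.0089 q [ 16.   9. -16.  -0. -65. -16.]
```

View pics/scene5.png

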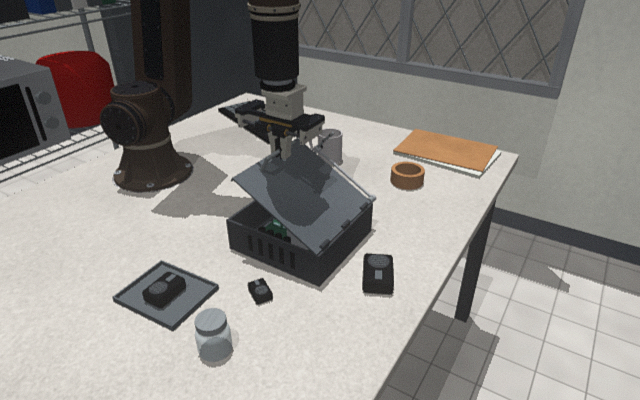

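Lid measures 0.506 rad and the pointer 0.520. They are nearly parallel, with a 10 N horizontal strain, so I'll make a small upward correction.

>>> apply_moves:
  commands:
    - {"grip": 1,"slide": [0,0,-0.002],"roll": 0}
    - {"grip": 1,"slide": [0,0,-0.003],"roll": 0}
    - {"grip": 1,"slide": [0,0,-0.003],"roll": 0}
    - {"grip": 1,"slide": [0,0,-0.003],"roll": 0}

```text
time_s: 15.22
tcp_pos: [0.5445, -0.0441, 0.2223]
eef_rot: [180.0, -0.0, -90.0]
contact_force: [0.9, -3.6, -11.6]
gripper_width: 0.0086
```

```bash
cat > m.py <<'E'
from h import *
import sys
go(.544,-.044,.219,-90)
for cam in ['scene','top']:
    p,d,c=snap(cam,cam+sys.argv[1]+'.png')
    W=cloud(c,d)
    m=(d>0)&(W[...,1]>-.168)&(W[...,1]<.078)&(W[...,0]>.5)&(W[...,0]<.70)&(W[...,2]>.097)
    A=W[m];a=np.arctan2(A[:,2]-.088,.714-A[:,0]);q=A[(a<.65)&(a>.4)]
    l=cv2.fitLine(q[:,[0,2]].astype(np.float32),cv2.DIST_HUBER,0,.003,.01).ravel();print('lid',len(q),np.arctan(-l[1]/l[0]))
    m=(d>0)&(W[...,0]>.57)&(W[...,0]<.69)&(abs(W[...,1]-.097)<.012)&(W[...,2]>.1)
    A=W[m];A=A[A[:,2]<.088+(.714-A[:,0])*.75+.005]
    l=cv2.fitLine(A[:,[0,2]].astype(np.float32),cv2.DIST_HUBER,0,.003,.01).ravel();print('ptr',len(A),np.arctan(-l[1]/l[0]))
    for n in ['pointer_tip','mug','jar','roll']:
        b=boxes_of(n,cam)
        if b:print(n,world(c,b[0]['position']).round(3))
    m=(d>0)&(abs(W[...,0]-.46)<.06)&(abs(W[...,1]+.366)<.06)&(W[...,2]>.022)&(W[...,2]<.06)
    A=W[m];print('mic',cv2.minAreaRect((A[:,:2]*1000).astype(np.float32)),np.median(A[:,2]))
E
python3 m.py 6
```

```text
t 15.22 slide [np.float64(-0.0001), np.float64(0.0005), np.float64(0.0033)] roll 0.0 pos [ 0.5445 -0.0441  0.2223] rot [180.  -0. -90.] f [  0.9  -3.6 -11.6] w 0.0086 q [ 16.   9. -16.   0. -65. -16.]
lid 6789 0.5267096
ptr 161 0.51540786
pointer_tip [0.623 0.095 0.141]
mug [0.443 0.356 0.064]
jar [ 0.662 -0.431  0.058]
roll [ 0.614 -0.066  0.147]
mic ((461.26702880859375, -366.2204895019531), (54.41282653808594, 78.3281021118164), 4.296326637268066) 0.0327425323436661
lid 1529 0.52711624
ptr 50 0.537148
mug [0.413 0.388 0.038]
jar [ 0.647 -0.406  0.078]
roll [0.693 0.369 0.046]
mic ((459.8881530761719, -365.88861083984375), (51.875667572021484, 80.29484558105469), 3.580705404281616) 0.03515219193254558
```

>>> apply_moves:
  commands:
    - {"grip": 1,"slide": [0,0,0],"roll": 0}
    - {"grip": 1,"slide": [0,0,0],"roll": 0}
    - {"grip": 1,"slide": [0,0,0],"roll": 0}
    - {"grip": 1,"slide": [0,0,0],"roll": 0}
  grip_force: 50

```text
time_s: 16.23
tcp_pos: [0.5447, -0.0441, 0.2225]
eef_rot: [-180.0, -0.0, -90.0]
contact_force: [2.6, -3.6, -14.2]
gripper_width: 0.0084
```

```bash
python3 m.py 7 | grep -E "lid|ptr|^t|mic"
```

```text
t 16.23 slide [np.float64(-0.0001), np.float64(0.0007), np.float64(0.0035)] roll 0.0 pos [ 0.5447 -0.0441  0.2225] rot [-180.   -0.  -90.] f [  2.6  -3.6 -14.2] w 0.0084 q [ 16.   9. -16.   0. -65. -16.]
lid 6807 0.5257794
ptr 160 0.5192734
mic ((460.067626953125, -366.26129150390625), (53.33567810058594, 79.52359771728516), 5.038694381713867) 0.032779684280782956
lid 1515 0.52723217
ptr 50 0.5249076
mic ((459.96282958984375, -366.1437683105469), (51.749778747558594, 80.21527099609375), 3.5222787857055664) 0.03496472871359444
```

View pics/scene7.png

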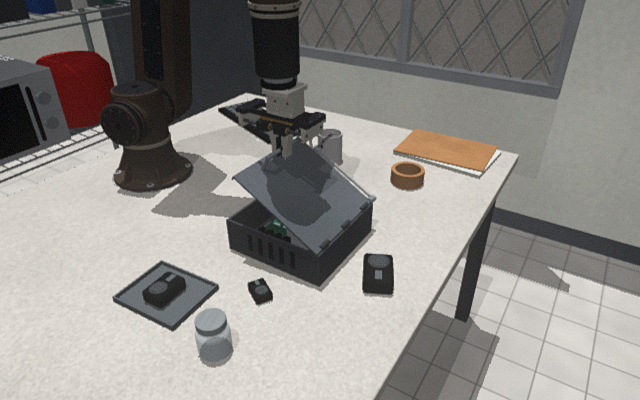

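The scene shows the lid held steady at the pointer's angle, the microphone in the tray at (165,287), and everything else in place. Handing in.

```bash
python3 -c "
from plant import *
print(close_job())"
```

```text
the job is handed in; nothing more can be done
None
```

I moved the middle-sized microphone from the lid and set it down in the grey tray, grille up. I then gripped the bar, lifted the lid until it matched the pointer, and handed the job in at about 16.5 s with the fingers still holding it. The hand-in gives no verdict, so the figures below are my own measurements.

- **Lid and pointer:** the last check gave the lid at 0.526–0.527 rad and the pointer at 0.519–0.525 rad, from the scene and top cameras. The lid was still.
- **Grip:** the wrist read a steady pull of about 14 N downwards, and the opening read 8.4 mm on the 10 mm bar.
- **Microphone:** its centre was about 1 mm from the tray's measured centre, and its top was at 33–35 mm, as it should be lying flat on the floor. It touched down with a brief push of about 11 N.
- **Pointer, mug, jar and roll:** these showed no visible movement. In the second-to-last check, the scene camera's network reported the roll on the lid. I took that as a false detection, because the top camera had the roll where it started and the picture agreed.

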